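# Seat the chasing board against the fences and lock the cam

## Task

Get the brass-faced wooden board ready for chasing: push it along the base, without lifting it, until it sits fully home and square in the corner of the two steel fences, tight against both. Then swing the cam lever round until the cam bears firmly on the side of the board and stays locked. Leave the other things on the bench as they are.

Things in the scene. Friction and masses are not known exactly. Their poses are not given: they have to be found in the camera images.
- board_mid (a point): the chasing board: a wooden block 120 mm long (its x), 100 mm wide (its y) and 25 mm thick, with a brass rosette sheet nailed on top; about 0.35 kg. It lies loose on the jig's base, in front of the cam, its x roughly along the jig's x. The point is its very centre, 12.5 mm above the base. Seated, the point lies at x -60, y -50 mm in the jig's frame.
- board: the same board; origin at the centre of its underside, z up
- jig: the work-holding board fixed on the bench: plywood base 18 mm thick, 300 x 210 mm, from x -270 to +30 and y -175 to +35 mm. Origin: on the base's top face, at the inner corner where the planes of the two fences meet. z up; x points away from the robot, y to the left. The board belongs in that corner, at negative x and y.
- far_fence (a point): middle of the working face of the far fence, a steel bar 16 mm thick and 15 mm high; its face lies in the jig's plane x = 0, from y -112 to -12 mm
- left_fence (a point): middle of the working face of the left fence, a steel bar 16 mm thick and 15 mm high; its face lies in the jig's plane y = 0, from x -247 to -12 mm. The board enters from the near end, between this fence and the cam, with 6 to 8 mm to spare while the cam is open.
- cam_lever (a joint): angle of the cam lever about its upright pivot: 0 fully open, growing clockwise seen from above to a stop at 1.5 rad. At value q the lever points (-sin(0.2+q), -cos(0.2+q)) in the jig's x, y: right when open, towards the robot when locked. Stays where it is left (friction 0.12 N m). The cam meets a seated board at 1.25 rad, then stiffens (about 10 N at the grip) and is locked from 1.35 rad on; turning it to the stop does no harm.
- cam_pivot (a point): on the pivot axis of the cam lever, 31 mm above the base, at the height of the lever's axis; fixed to the jig at x -45, y -131 mm. Below the lever sits the cam: an eccentric steel disc of 22 mm radius, its centre 9 mm off the pivot, 3 to 23 mm above the base, which turns with the lever and presses on the right-hand side of the board
- lever_grip (a point): middle of the black plastic grip of the cam lever, on its axis, 80 mm from the pivot and 31 mm above the base. The grip is a level round bar 18 mm thick, from 49 to 115 mm from the pivot; between pivot and grip the steel arm is 12 mm thick.
- hammer: bystander: chasing hammer lying left of the jig, 220 mm long, 27 mm high; origin under its head, handle towards its -x
- punch_block: bystander: wooden block 100 x 70 x 45 mm with upright steel punches, up to 125 mm high in all; origin under its centre
- ring_pull: bystander: brass ring pull lying flat, 90 mm long, 14 mm high; origin under its round rose, ring towards its +x
- back_plates: bystander: stack of four brass drawer back plates, 90 x 36 mm, 10 mm high; origin under its centre
- pitch_bowl: bystander: iron pitch bowl on a rubber ring, 140 mm across, 80 mm high; origin under its centre
- wax_jar: bystander: amber glass jar with metal lid, 60 mm across, 65 mm high; origin under its centre
- mug: bystander: white mug, 76 mm across, 85 mm high; origin under its centre
Things that resemble listed ones, but are neither listed nor needed, are in the scene too. What is shaped like the board but black or pink is not meant.

How it is judged:
By the outcome, as a careful person would: the job done as asked, in the order asked, and still so for the second after the job is handed in, with the robot touching nothing.
It also fails if it takes over 64 s, if anything falls off the work surface, if the arm or the gripper's body presses on something with over 40 N, if the wrist force passes 120 N, or if a joint passes its speed limit or range.

## Robot

A 7-joint arm with a two-finger parallel gripper is mounted at the origin on the work surface. World frame = base frame: x ahead of the robot, y to its left, z up, the work surface at z = 0. Lengths are in m, angles in rad, forces in N, time in s.
With the tool pointing down it reaches from about 0.4 to 0.875 m from the base axis. Payload 19.3 kg.
Tool frame: the origin (TCP) lies at the very end of the fingers, on their centre line; the grasp point (between the pads) lies 19 mm behind it; z points along the fingers, y is the line along which they close (so a half turn about z gives the same grasp; the last joint's range is limited). The gripper opens to 85 mm and grips with 20 to 120 N. Pads are 22 mm wide; open, the fingers measure 114 mm over their backs; the gripper's body (76 mm by 85 mm) begins 54 mm behind the grasp point. The pads swing forward as they close: fully open they stand 13 mm farther back than shut.
Start: joints at [1.113, 0.521, -0.036, 1.599, 0.021, 1.021, -0.113], TCP at [0.236, -0.579, 0.231] pointing down, gripper open.
Joint ranges: [-2.91, 2.91], [-0.3, 2.13], [-1.5, 1.42], [0.17, 2.43], [-1.26, 4.41], [0.16, 1.93], [-2.52, 2.52]. Speed limits (rad/s): [1.89, 1.89, 2.39, 2.39, 3.01, 3.01, 3.01].

## Interface

Orientations are given as [roll, pitch, yaw] about the fixed x, y, z axes, in that order (R = Rz(yaw) Ry(pitch) Rx(roll)).
In Python, from workcell import bot gives the robot as it stands.
- The arm moves only by the tool servo_tool, never from a script. Its argument "plan" is a list of rows, each a list of 7 numbers: the finger opening in cm, from 0 to 8.54, then the shift along the tool's x, y, z in cm, then the turn, a rotation vector about the tool's x, y, z in degrees. In form: [[fingers, x, y, z, wx, wy, wz], ...]. A call has 1 to 10 rows; each row is the pose to reach, as a shift and turn from the pose commanded when the call began, along the tool's axes at that moment; what a row does not reach only later rows make up. A row lasts 1/10 s, in which the tool goes at most 50 mm and 8.59 degrees, less where a joint would pass 70% of its speed; a pose out of reach is approached as far as the arm can. A call with a gripper value outside its range is refused whole. The fingers move at their own pace and stop on an object; "force" is the grip in N (left out, the last holds). Time passes only in rows, so rows that repeat a pose let the fingers close. It gives the time, the measured TCP pose, the force, the opening and the grip force at its end, in the units of the state.
- bot.observe(): the state, without advancing time (a new reading comes with each control period).
- bot.grab_frame(name): name is "scene" or "top" or "wrist"; returns a dict with "frame" (400x640x3 uint8, blue, green, red), "mtx" (3x3 intrinsics, pixels), "R" (3x3) and "t" (3): a world point X has camera coordinates R X + t; the wrist camera has in their place "T_tool_cam" (4x4, takes a point from camera to tool coordinates, whose origin is the TCP and whose axes are the flange's). Camera axes: x right, y down, z forward; pixel columns grow to the right and rows downward; lengths in m; the calibration is good to about 2 mm. A picture is of the moment at which its call begins: read the wrist's pose just before it. There is no depth.
- bot.job_done(): hands the job in; it is judged then, once.
The state is a dict: "clock": time; "qpos": joint angles; "qd": joint speeds; "joint_efforts": joint torques, N m; "position": TCP position; "tool_rot": TCP orientation; "force": force on the tool from outside, world axes, zero at the start; "moment": the same for the moment, N m; "grip_width": finger opening in m; "finger_force": force on a finger pad.
Only numpy, scipy, OpenCV 4.12 (cv2) and the standard library are available. Lean on these libraries where they do the work, as an engineer would, in place of code of your own. Each camera call takes 0.05 s, during which the arm holds its last target. There are 200 camera calls.

## Working session

There is one attempt and no reset: what is moved stays moved. The work goes in short steps, Python scripts to look and compute and a tool call to move; the robot and the scene stay as the last step left them, time stands still between calls to the robot, and variables do not carry over. Pictures are saved under pics/ and viewed, at most 10 in all, crops included, and the job is handed in when it is done.

Besides the shell and the picture viewer there is one more tool, called after "Request:" by a JSON object that holds its "api" and its "payload", one argument or row to a line. servo_tool: Moves the arm, as the interface text tells. Its arguments: {"type":"object","properties":{"plan":{"type":"array","items":{"type":"array","items":{"type":"number"}}},"force":{"type":"number"}},"required":["plan"]}

```bash
mkdir -p pics; cat > h.py <<'E'
import numpy as np, cv2
from workcell import bot
def ray(f,px):
    d=f["R"].T@np.linalg.inv(f["mtx"])@np.array([px[0],px[1],1.]); return -f["R"].T@f["t"], d
def onz(f,px,z):
    o,d=ray(f,px); return o+d*(z-o[2])/d[2]
def proj(f,X):
    c=f["R"]@np.array(X)+f["t"]; p=f["mtx"]@c; return p[:2]/p[2]
E
python3 - <<'E'
from h import *
s=bot.observe(); print(s)
for n in("scene","top"):
    f=bot.grab_frame(n); cv2.imwrite(f"pics/{n}0.png",f["frame"]); print(n,-f["R"].T@f["t"],f["R"],f["mtx"])
E
```

```text
{'clock': 0.0, 'qpos': array([ 1.11280061,  0.52200416, -0.03630651,  1.59996438,  0.02123018,
        1.02111938, -0.11277107]), 'qd': array([-0.00169829,  0.00067903, -0.00129504,  0.00159439,  0.00054642,
        0.00255192, -0.00011121]), 'joint_efforts': array([-6.32136616e-04, -9.27068567e+01,  1.97963633e+00, -3.69920182e+01,
        1.78308453e-02,  8.13903665e-03,  2.29773013e-05]), 'position': array([ 0.23616929, -0.57831473,  0.23074775]), 'tool_rot': array([-3.14048883e+00,  1.14984799e-04,  3.87811623e-01]), 'force': array([0.07906661, 0.47123403, 0.34911876]), 'moment': array([0.03854489, 0.00342232, 0.03253016]), 'finger_force': 0.0, 'grip_width': 0.08588406277726032}
scene [ 1.07561526 -0.07180656  0.80854483] [[ 0.15242418  0.98814445 -0.01836889]
 [ 0.75244989 -0.12807771 -0.64607682]
 [-0.64076987  0.08465606 -0.76305132]] [[377.14890495   0.         315.65458822]
 [  0.         377.14890495 199.10311233]
 [  0.           0.           1.        ]]
top [0.35571697 0.01496952 1.38460803] [[-2.22235207e-02 -9.99751964e-01 -1.45764570e-03]
 [-9.94649174e-01  2.22571806e-02 -1.00884279e-01]
 [ 1.00891699e-01 -7.92157764e-04 -9.94897099e-01]] [[413.29534169   0.         320.40014905]
 [  0.         413.29534169 197.20152035]
 [  0.           0.           1.        ]]
```

View pics/top0.png

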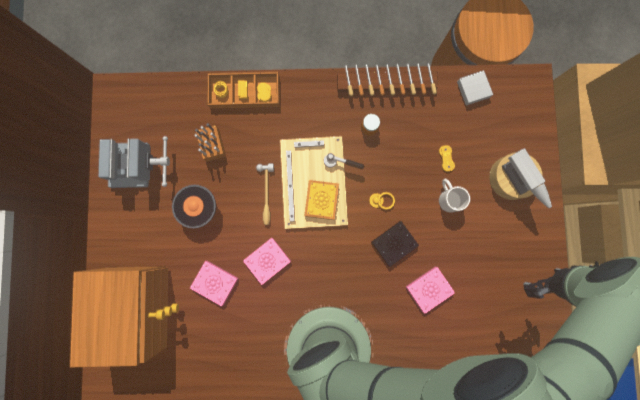

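View pics/scene0.png

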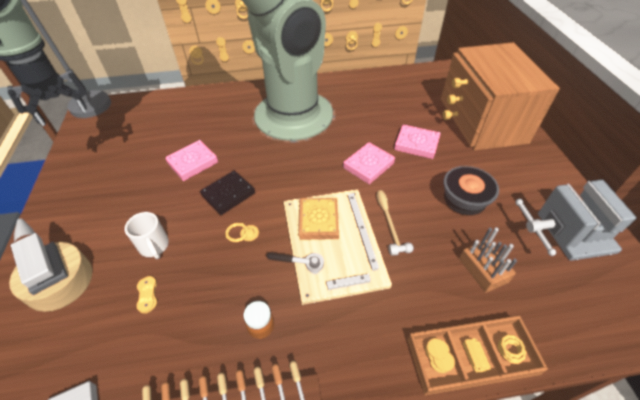

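The top view shows the candidates for the board: the golden one on the jig at (322,200), pinks at (267,261), (214,284) and (431,290), and a black one at (395,245). I choose the golden one. The lever's pivot is at (330,160) with its grip at (350,163), and the fences are at (291,187) and (309,145). I'll check this in a close crop.

```bash
python3 - <<'E'
from h import *
f=bot.grab_frame("top"); im=f["frame"]
c=cv2.resize(im[125:240,270:375],None,fx=5,fy=5,interpolation=cv2.INTER_CUBIC); cv2.imwrite("pics/crop1.png",c)
hsv=cv2.cvtColor(im,cv2.COLOR_BGR2HSV)
for p in [(315,220),(322,200),(312,160),(300,215),(340,215),(291,187),(360,165),(370,220)]: print(p,hsv[p[1],p[0]])
E
```

```text
(315, 220) [ 18 106 159]
(322, 200) [ 20 170 225]
(312, 160) [ 22  94 240]
(300, 215) [ 24  81 245]
(340, 215) [ 22  92 238]
(291, 187) [ 16  18 212]
(360, 165) [13 74 89]
(370, 220) [ 12 156 137]
```

View pics/crop1.png

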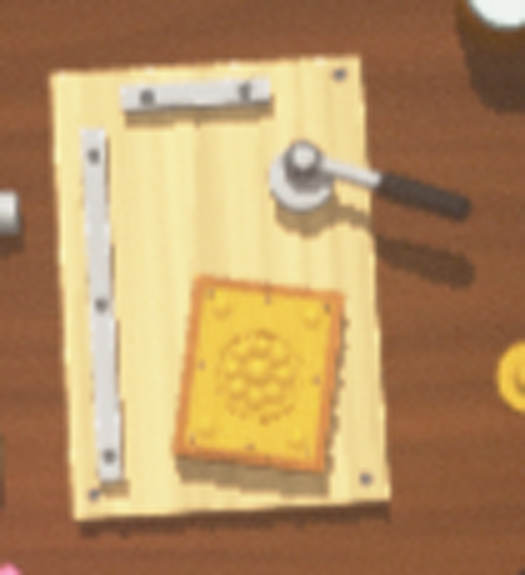

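The crop confirms the golden board, with corners at crop (198,277), (343,292), (326,472), (178,457). The base corners are at (52,73), (360,57), (390,497), (75,520). The lever is open, pointing right.

```bash
cat >> h.py <<'E'
def rigid(A,B): # B = R A + t (2D)
    A=np.array(A,float);B=np.array(B)[:,:2];a=A.mean(0);b=B.mean(0)
    X=(A-a);Y=(B-b); th=np.arctan2((X[:,0]*Y[:,1]-X[:,1]*Y[:,0]).sum(),(X*Y).sum())
    R=np.array([[np.cos(th),-np.sin(th)],[np.sin(th),np.cos(th)]]); t=b-R@a
    return th,R,t,np.linalg.norm((A@R.T+t)-B,axis=1)
E
python3 - <<'E'
from h import *
f=bot.grab_frame("top")
px=lambda u:(270-.4+u[0]/5,125-.4+u[1]/5)
base=[onz(f,px(u),.018) for u in [(52,73),(360,57),(390,497),(75,520)]]
th,R,t,r=rigid([(.03,.035),(.03,-.175),(-.27,-.175),(-.27,.035)],base)
print("jig",th,t,r)
b=[onz(f,px(u),.043) for u in [(198,277),(343,292),(326,472),(178,457)]]
tb,Rb,c,r=rigid([(.06,.05),(.06,-.05),(-.06,-.05),(-.06,.05)],b)
print("board",tb,c,r,"in jig",R.T@(c-t),np.degrees(tb-th))
for q in [(-.045,-.131),(-.06,-.05)]: print(q,R@np.array(q)+t)
for n,u,z in [("pivot",(303,160),.058),("gripend",(463,208),.049),("farface L",(124,112),.033),("farface R",(270,102),.033),("left top R",(105,130),.033),("left near R",(121,478),.033)]:
    print(n,R.T@(onz(f,px(u),z)[:2]-t))
print("tcp",bot.observe()["position"])
E
```

```text
jig 0.03925065772899165 [0.66474801 0.11060548] [0.00117623 0.00162313 0.00182067 0.00101926]
board -0.12467007530970994 [0.48439256 0.00932961] [0.00233451 0.00240168 0.00187029 0.00183407] in jig [-0.18419066 -0.09412061] -9.391966177808275
(-0.045, -0.131) [ 0.62492318 -0.02205945]
(-0.06, -0.05) [0.60675625 0.05828955]
pivot [-0.04739426 -0.12981406]
gripend [-0.08389054 -0.23261254]
farface L [-0.00266856 -0.01383323]
farface R [-0.00190756 -0.11125747]
left top R [-0.01405287 -0.00054807]
left near R [-0.24569688  0.00154276]
tcp [ 0.23623071 -0.57844227  0.23098364]
```

```bash
cat >> h.py <<'E'
from scipy.spatial.transform import Rotation as Ro
TH=.03925; RJ=np.array([[np.cos(TH),-np.sin(TH)],[np.sin(TH),np.cos(TH)]]); TJ=np.array([.66475,.1106])
def delta(jx,jy,z,yaw,s=None): # jig mm, world z mm, yaw deg rel. jig -> cm, deg in tool axes
    s=s or bot.observe(); R0=Ro.from_euler("xyz",s["tool_rot"])
    w=np.r_[RJ@np.array([jx,jy])/1e3+TJ,z/1e3]
    R1=Ro.from_euler("xyz",[np.pi,0,np.radians(yaw)+TH])
    print((jx,jy,z,yaw),np.round(R0.inv().apply(w-s["position"])*100,2),np.round((R0.inv()*R1).as_rotvec(degrees=True),1))
def where():
    s=bot.observe(); p=RJ.T@(s["position"][:2]-TJ)*1e3
    print("jig",np.round(p,1),"z",round(s["position"][2]*1e3,1),"yaw",np.round(np.degrees(s["tool_rot"])-[0,0,np.degrees(TH)],2),"F jig",np.round(RJ.T@s["force"][:2],1),s["force"][2].round(1),s["clock"],s["grip_width"])
E
python3 -c "
from h import *
where();delta(-180,-200,200,90)"
```

```text
jig [-455.2 -671.7] z 231.0 yaw [-179.96    0.     19.97] F jig [ 0.  -0.2] -0.6 0.2 0.08514163079087575
(-180, -200, 200, 90) [ 41.98 -34.93   3.12] [ -0.  -0. -70.]
```

Request:
{"api": "servo_tool", "payload": {
  "plan": [
    [8.5, 4.2, -3.5, 0.3, 0, 0, -7],
    [8.5, 8.4, -7, 0.6, 0, 0, -14],
    [8.5, 12.6, -10.5, 0.9, 0, 0, -21],
    [8.5, 16.8, -14, 1.2, 0, 0, -28],
    [8.5, 21, -17.5, 1.5, 0, 0, -35],
    [8.5, 25.2, -21, 1.8, 0, 0, -42],
    [8.5, 29.4, -24.5, 2.1, 0, 0, -49],
    [8.5, 33.6, -28, 2.4, 0, 0, -56],
    [8.5, 37.8, -31.5, 2.7, 0, 0, -63],
    [8.5, 42, -34.9, 3.1, 0, 0, -70]
  ]
}}

```text
clock: 1.2
position: [0.4715, -0.1361, 0.2035]
tool_rot: [3.141, 0.0, 1.614]
force: [0.3, -1.2, 0.4]
grip_width: 0.0848
finger_force: 0.0
```

Request:
{"api": "servo_tool", "payload": {
  "plan": [
    [8.5, 0, 0, 0, 0, 0, 0],
    [8.5, 0, 0, 0, 0, 0, 0],
    [8.5, 0, 0, 0, 0, 0, 0]
  ]
}}

```text
clock: 1.5
position: [0.4705, -0.1387, 0.2033]
tool_rot: [-3.141, 0.0, 1.608]
force: [-0.8, -0.3, 0.5]
grip_width: 0.085
finger_force: 0.0
```

```bash
python3 -c "
from h import *
where();delta(-180,-180,100,90);delta(-180,-180,24,90)"
```

```text
jig [-203.9 -241.5] z 203.3 yaw [-1.7997e+02  2.0000e-02  8.9870e+01] F jig [-0.9 -0.3] 0.5 1.5 0.08499024452051918
(-180, -180, 100, 90) [ 6.16  2.38 10.32] [-0.   0.  -0.1]
(-180, -180, 24, 90) [ 6.16  2.39 17.92] [-0.   0.  -0.1]
```

Request:
{"api": "servo_tool", "payload": {
  "plan": [
    [8.5, 3, 1.2, 2, 0, 0, 0],
    [8.5, 6.2, 2.4, 5, 0, 0, 0],
    [8.5, 6.2, 2.4, 8, 0, 0, 0],
    [8.5, 6.2, 2.4, 11, 0, 0, 0],
    [8.5, 6.2, 2.4, 14, 0, 0, 0],
    [8.5, 6.2, 2.4, 16, 0, 0, 0],
    [8.5, 6.2, 2.4, 17.2, 0, 0, 0],
    [8.5, 6.2, 2.4, 17.6, 0, 0, 0],
    [8.5, 6.2, 2.4, 17.9, 0, 0, 0],
    [8.5, 6.2, 2.4, 17.9, 0, 0, 0]
  ]
}}

```text
clock: 2.5
position: [0.4928, -0.0753, 0.0249]
tool_rot: [3.141, 0.0, 1.609]
force: [-0.0, 0.0, -0.2]
grip_width: 0.0852
finger_force: 0.0
```

```bash
python3 -c "
from h import *
where();f=bot.grab_frame('scene');cv2.imwrite('pics/s1.png',cv2.resize(f['frame'][130:330,200:440],None,fx=3,fy=3,interpolation=cv2.INTER_CUBIC))"
```

```text
jig [-179.1 -179. ] z 24.9 yaw [1.7995e+02 1.0000e-02 8.9940e+01] F jig [-0.  0.] -0.2 2.5 0.08518713753538563
```

View pics/s1.png

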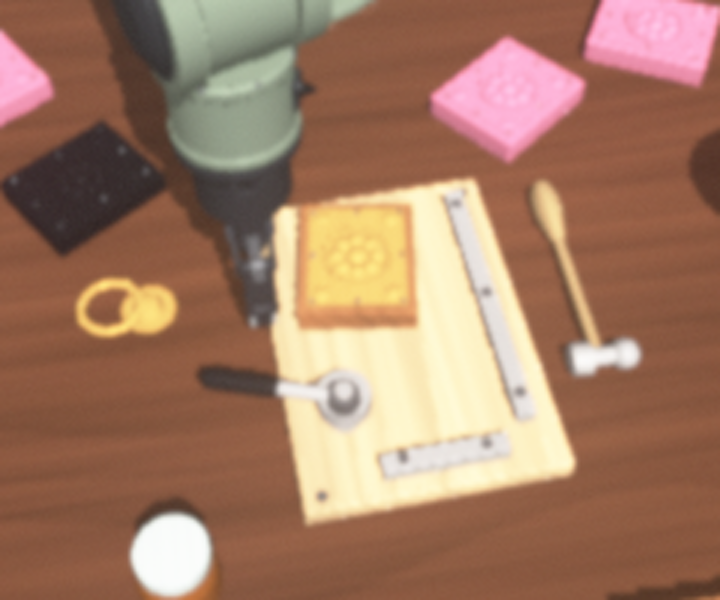

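The gripper stands to the right of the board, with its fingertip at crop (262,320), clear of the lever and the ring. I'll push left now.

Request:
{"api": "servo_tool", "payload": {
  "plan": [
    [8.5, 0.6, 0, 0, 0, 0, 0],
    [8.5, 1.2, 0, 0, 0, 0, 0],
    [8.5, 1.7, 0, 0, 0, 0, 0],
    [8.5, 2.2, 0, 0, 0, 0, 0],
    [8.5, 2.7, 0, 0, 0, 0, 0],
    [8.5, 3.2, 0, 0, 0, 0, 0],
    [8.5, 3.7, 0, 0, 0, 0, 0],
    [8.5, 4.2, 0, 0, 0, 0, 0],
    [8.5, 4.7, 0, 0, 0, 0, 0],
    [8.5, 5.2, 0, 0, 0, 0, 0]
  ]
}}

```text
clock: 3.55
position: [0.4902, -0.0227, 0.0243]
tool_rot: [-3.141, 0.0, 1.609]
force: [-0.3, -2.1, 0.9]
grip_width: 0.0852
finger_force: 1.0
```

Request:
{"api": "servo_tool", "payload": {
  "plan": [
    [8.5, 0.2, 0, 0, 0, 0, 0],
    [8.5, 0.4, 0, 0, 0, 0, 0],
    [8.5, 0.6, 0, 0, 0, 0, 0],
    [8.5, 0.8, 0, 0, 0, 0, 0],
    [8.5, 0.8, 0, 0, 0, 0, 0]
  ]
}}

```text
clock: 4.05
position: [0.4901, -0.0147, 0.0244]
tool_rot: [3.142, -0.0, 1.61]
force: [-0.3, -0.5, -0.8]
grip_width: 0.0849
finger_force: 0.0
```

```bash
python3 -c "
from h import *
where();f=bot.grab_frame('top');cv2.imwrite('pics/t2.png',cv2.resize(f['frame'][125:240,270:375],None,fx=5,fy=5,interpolation=cv2.INTER_CUBIC))"
```

```text
jig [-179.4 -118.4] z 24.4 yaw [ 1.800e+02 -1.000e-02  8.999e+01] F jig [-0.3 -0.5] -0.8 4.05 0.08490636615505559
```

View pics/t2.png

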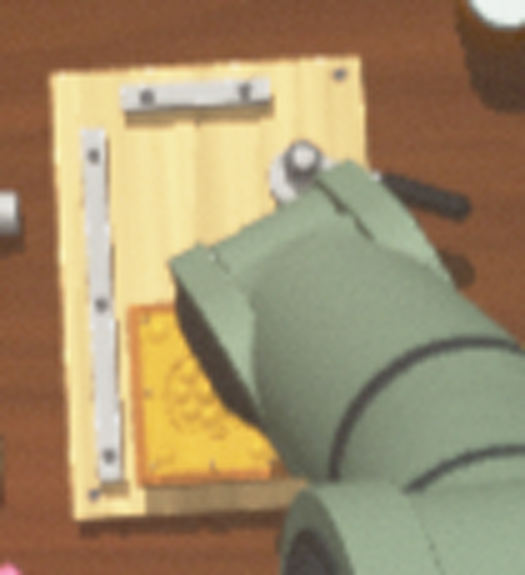

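The board is now nearly square, with its left edge at crop x≈130–146 and a gap of about 12 mm to the fence at x≈105–121. I'll push on until contact.

Request:
{"api": "servo_tool", "payload": {
  "plan": [
    [8.5, 0.3, 0, 0, 0, 0, 0],
    [8.5, 0.5, 0, 0, 0, 0, 0],
    [8.5, 0.7, 0, 0, 0, 0, 0],
    [8.5, 0.8, 0, 0, 0, 0, 0]
  ]
}}

```text
clock: 4.5
position: [0.4898, -0.0068, 0.0244]
tool_rot: [-3.142, -0.0, 1.61]
force: [-1.5, -1.1, -0.5]
grip_width: 0.0852
finger_force: 0.7
```

Request:
{"api": "servo_tool", "payload": {
  "plan": [
    [8.5, 0.1, 0, 0, 0, 0, 0],
    [8.5, 0.2, 0, 0, 0, 0, 0],
    [8.5, 0.2, 0, 0, 0, 0, 0]
  ]
}}

```text
clock: 4.8
position: [0.4896, -0.0054, 0.0243]
tool_rot: [-3.141, 0.0, 1.609]
force: [-0.9, -3.0, -0.7]
grip_width: 0.085
finger_force: 1.8
```

```bash
python3 -c "
from h import *
where()
f=bot.grab_frame('scene');cv2.imwrite('pics/s2.png',cv2.resize(f['frame'][165:300,260:420],None,fx=4.5,fy=4.5,interpolation=cv2.INTER_CUBIC))"
```

```text
jig [-179.5 -109.1] z 24.3 yaw [-1.7998e+02  3.0000e-02  8.9940e+01] F jig [-1.  -2.9] -0.7 4.8 0.08500379700831895
```

View pics/s2.png

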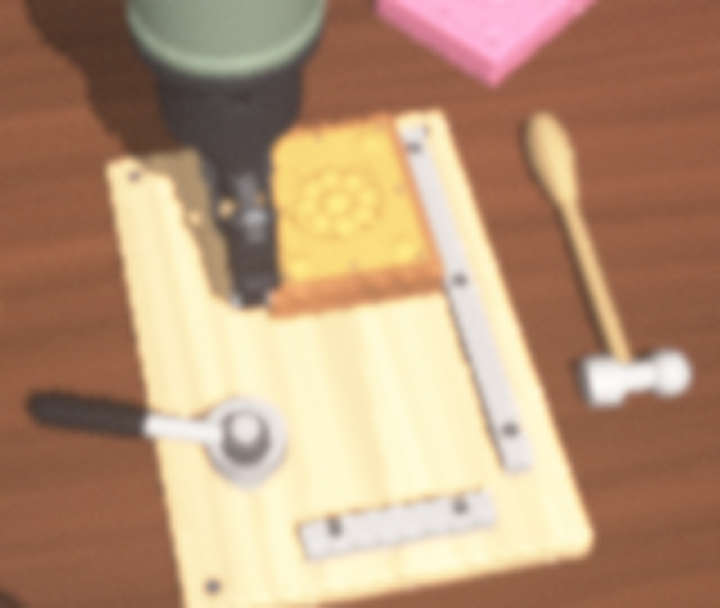

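The board's left edge (crop 440,270) lies close to the left fence. I'll press a bit more to confirm contact.

Request:
{"api": "servo_tool", "payload": {
  "plan": [
    [8.5, 0.1, 0, 0, 0, 0, 0],
    [8.5, 0.2, 0, 0, 0, 0, 0],
    [8.5, 0.2, 0, 0, 0, 0, 0]
  ]
}}

```text
clock: 5.15
position: [0.4895, -0.0051, 0.0244]
tool_rot: [-3.141, 0.002, 1.608]
force: [1.2, -14.6, 0.3]
grip_width: 0.0852
finger_force: 7.7
```

Request:
{"api": "servo_tool", "payload": {
  "plan": [
    [8.5, 0.1, 0, 0, 0, 0, 0],
    [8.5, 0.2, 0, 0, 0, 0, 0],
    [8.5, 0.2, 0, 0, 0, 0, 0]
  ]
}}

```text
clock: 5.45
position: [0.4894, -0.0049, 0.0244]
tool_rot: [-3.141, 0.004, 1.606]
force: [3.0, -26.0, 1.9]
grip_width: 0.0849
finger_force: 13.2
```

Request:
{"api": "servo_tool", "payload": {
  "plan": [
    [8.5, -1, 0, 0, 0, 0, 0],
    [8.5, -2.5, 0, 0, 0, 0, 0],
    [8.5, -4, 0, 0, 0, 0, 0],
    [8.5, -4, 0, -3, 0, 0, 0],
    [8.5, -4, 0, -7, 0, 0, 0],
    [8.5, -4, 0, -11, 0, 0, 0],
    [7, -4, 0, -13, 0, 0, 0],
    [6, -4, 0, -13, 0, 0, 0]
  ]
}}

```text
clock: 6.25
position: [0.4926, -0.0409, 0.157]
tool_rot: [3.137, 0.0, 1.609]
force: [0.2, -0.9, -0.5]
grip_width: 0.0601
finger_force: 0.0
```

```bash
python3 -c "
from h import *
where();delta(-265,-54,150,0);print(bot.observe()['qpos'])"
```

```text
jig [-178.  -144.7] z 157.0 yaw [1.7973e+02 1.0000e-02 8.9960e+01] F jig [ 0.1 -0.9] -0.5 6.25 0.06006842407697058
(-265, -54, 150, 0) [ 9.06 -8.71  0.66] [ 0.2 -0.2 90. ]
[ 0.31591539  0.44837486 -0.45647897  1.9963043   0.28390541  0.75321079
 -0.27091858]
```

Request:
{"api": "servo_tool", "payload": {
  "plan": [
    [6, 1, -1, 0, 0, 0, 8.5],
    [6, 2, -2, 0, 0, 0, 17],
    [6, 3, -3, 0, 0, 0, 25.5],
    [6, 4, -4, 0, 0, 0, 34],
    [6, 5, -5, 0, 0, 0, 42.5],
    [6, 6, -6, 0, 0, 0, 51],
    [6, 7, -7, 0, 0, 0, 59],
    [6, 8, -8, 0, 0, 0, 67],
    [6, 9.1, -8.7, 0, 0, 0, 75],
    [6, 9.1, -8.7, 0, 0, 0, 82]
  ]
}}

```text
clock: 7.25
position: [0.3996, 0.0477, 0.1538]
tool_rot: [-3.141, 0.001, 0.175]
force: [-0.7, -0.8, -0.5]
grip_width: 0.0601
finger_force: 0.0
```

Request:
{"api": "servo_tool", "payload": {
  "plan": [
    [6, 0, 0, 0, 0, 0, 8],
    [6, 0, 0, 0, 0, 0, 8],
    [6, 0, 0, 0, 0, 0, 8]
  ]
}}

```text
clock: 7.55
position: [0.4005, 0.0467, 0.154]
tool_rot: [3.141, 0.001, 0.043]
force: [-0.1, -0.3, 0.0]
grip_width: 0.0599
finger_force: 0.0
```

```bash
python3 -c "
from h import *
where();delta(-265,-54,100,0);delta(-265,-54,26,0);print(bot.observe()['qpos'])
f=bot.grab_frame('wrist');cv2.imwrite('pics/w1.png',f['frame'])"
```

```text
jig [-266.6  -53.5] z 154.0 yaw [1.7999e+02 3.0000e-02 2.4000e-01] F jig [-0.1 -0.3] 0.0 7.55 0.059942418848749845
(-265, -54, 100, 0) [0.16 0.05 5.4 ] [0.  0.  0.2]
(-265, -54, 26, 0) [ 0.16  0.05 12.8 ] [0.  0.  0.2]
[-0.16421253  0.30266882 -0.11837577  2.2232913   0.06073382  0.61906568
 -1.85412444]
```

View pics/w1.png

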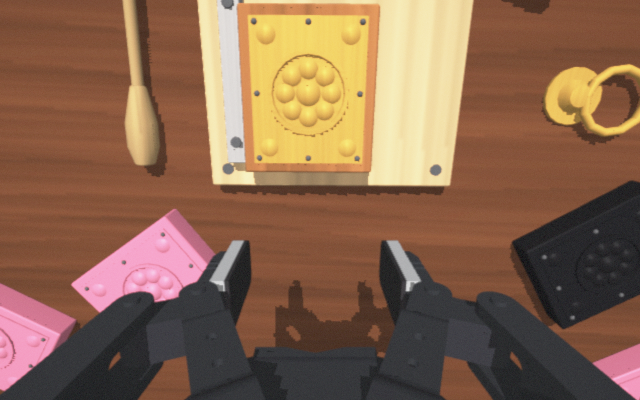

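The wrist view shows the board flush on the left fence, its near edge at rows 165–172 and the base edge at row 185. The space behind the board is clear, and the pink block is to the left behind. I'll descend and then push ahead.

Request:
{"api": "servo_tool", "payload": {
  "plan": [
    [6, 0, 0, 3, 0, 0, 0.2],
    [6, 0, 0, 6, 0, 0, 0.2],
    [6, 0, 0, 9, 0, 0, 0.2],
    [6, 0, 0, 11, 0, 0, 0.2],
    [6, 0, 0, 12, 0, 0, 0.2],
    [6, 0, 0, 12.8, 0, 0, 0.2],
    [6, 0, 0, 12.8, 0, 0, 0.2]
  ]
}}

```text
clock: 8.3
position: [0.4006, 0.0465, 0.026]
tool_rot: [-3.142, 0.001, 0.036]
force: [0.7, 0.5, 0.0]
grip_width: 0.06
finger_force: 0.0
```

```bash
python3 -c "
from h import *
where();delta(-135,-54,25,0);print(bot.observe()['qpos'])"
```

```text
jig [-266.5  -53.7] z 26.0 yaw [-1.8e+02  4.0e-02 -1.8e-01] F jig [0.7 0.5] 0.0 8.3 0.059988710351481116
(-135, -54, 25, 0) [ 1.315e+01 -1.000e-02  1.000e-01] [-0.   0.  -0.2]
[-0.21396162  0.58580999 -0.06184214  2.29830578  0.13206252  0.26114013
 -1.92790914]
```

Request:
{"api": "servo_tool", "payload": {
  "plan": [
    [6, 0.5, 0, 0, 0, 0, 0],
    [6, 1, 0, 0, 0, 0, 0],
    [6, 1.5, 0, 0, 0, 0, 0],
    [6, 2, 0, 0, 0, 0, 0],
    [6, 2.5, 0, 0, 0, 0, 0],
    [6, 3, 0, 0, 0, 0, 0],
    [6, 3.5, 0, 0, 0, 0, 0],
    [6, 4, 0, 0, 0, 0, 0],
    [6, 4.5, 0, 0, 0, 0, 0],
    [6, 5, 0, 0, 0, 0, 0]
  ]
}}

```text
clock: 9.3
position: [0.451, 0.0483, 0.0264]
tool_rot: [-3.142, 0.0, 0.035]
force: [-2.6, -1.2, 1.1]
grip_width: 0.06
finger_force: 1.3
```

Request:
{"api": "servo_tool", "payload": {
  "plan": [
    [6, 0.5, 0, 0, 0, 0, 0],
    [6, 1, 0, 0, 0, 0, 0],
    [6, 1.5, 0, 0, 0, 0, 0],
    [6, 2, 0, 0, 0, 0, 0],
    [6, 2.4, 0, 0, 0, 0, 0],
    [6, 2.4, 0, 0, 0, 0, 0]
  ]
}}

```text
clock: 9.9
position: [0.4754, 0.0492, 0.0264]
tool_rot: [-3.141, -0.001, 0.035]
force: [0.6, -0.9, 0.8]
grip_width: 0.0603
finger_force: 0.0
```

```bash
python3 -c "
from h import *
where();delta(-135,-54,25,0)
f=bot.grab_frame('top');cv2.imwrite('pics/t3.png',cv2.resize(f['frame'][125:240,270:375],None,fx=5,fy=5,interpolation=cv2.INTER_CUBIC))"
```

```text
jig [-191.6  -53.9] z 26.4 yaw [-1.7999e+02 -4.0000e-02 -2.4000e-01] F jig [ 0.5 -0.9] 0.8 9.9 0.06032863689863113
(-135, -54, 25, 0) [ 5.66 -0.01  0.14] [-0.  -0.  -0.2]
```

View pics/t3.png

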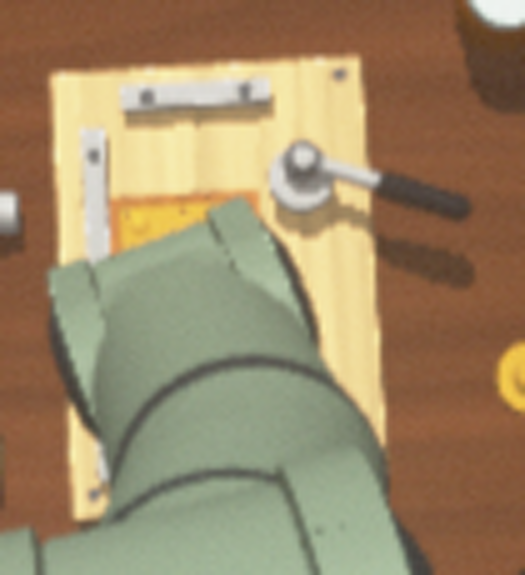

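The board (front edge at crop y≈198, x 115–258) is against the left fence and passes left of the cam at x≈272. I'll keep pushing.

Request:
{"api": "servo_tool", "payload": {
  "plan": [
    [6, 0.5, 0, 0, 0, 0, 0],
    [6, 1, 0, 0, 0, 0, 0],
    [6, 1.5, 0, 0, 0, 0, 0],
    [6, 2, 0, 0, 0, 0, 0],
    [6, 2.5, 0, 0, 0, 0, 0],
    [6, 3, 0, 0, 0, 0, 0],
    [6, 3.5, 0, 0, 0, 0, 0],
    [6, 4, 0, 0, 0, 0, 0],
    [6, 4.5, 0, 0, 0, 0, 0],
    [6, 5, 0, 0, 0, 0, 0]
  ]
}}

```text
clock: 10.95
position: [0.525, 0.0509, 0.0264]
tool_rot: [-3.142, -0.0, 0.035]
force: [-1.6, -0.4, 0.9]
grip_width: 0.0594
finger_force: 1.0
```

Request:
{"api": "servo_tool", "payload": {
  "plan": [
    [6, 0.2, 0, 0, 0, 0, 0],
    [6, 0.4, 0, 0, 0, 0, 0],
    [6, 0.6, 0, 0, 0, 0, 0],
    [6, 0.7, 0, 0, 0, 0, 0]
  ]
}}

```text
clock: 11.35
position: [0.5318, 0.0511, 0.0264]
tool_rot: [-3.142, -0.0, 0.035]
force: [-1.5, -0.9, 0.2]
grip_width: 0.0599
finger_force: 0.9
```

Request:
{"api": "servo_tool", "payload": {
  "plan": [
    [6, 0.1, 0, 0, 0, 0, 0],
    [6, 0.2, 0, 0, 0, 0, 0],
    [6, 0.3, 0, 0, 0, 0, 0]
  ]
}}

```text
clock: 11.65
position: [0.5347, 0.0513, 0.0264]
tool_rot: [-3.142, -0.0, 0.035]
force: [-1.4, -0.0, 0.1]
grip_width: 0.0599
finger_force: 0.8
```

Request:
{"api": "servo_tool", "payload": {
  "plan": [
    [6, 0.1, 0, 0, 0, 0, 0],
    [6, 0.2, 0, 0, 0, 0, 0],
    [6, 0.3, 0, 0, 0, 0, 0]
  ]
}}

```text
clock: 11.95
position: [0.5368, 0.0513, 0.0263]
tool_rot: [3.141, 0.002, 0.035]
force: [-10.5, 0.0, 7.9]
grip_width: 0.0602
finger_force: 5.5
```

Request:
{"api": "servo_tool", "payload": {
  "plan": [
    [6, 0.1, 0, 0, 0, 0, 0],
    [6, 0.2, 0, 0, 0, 0, 0],
    [6, 0.2, 0, 0, 0, 0, 0]
  ]
}}

```text
clock: 12.25
position: [0.5368, 0.0512, 0.026]
tool_rot: [3.141, 0.006, 0.036]
force: [-18.5, 0.4, 11.2]
grip_width: 0.0595
finger_force: 9.0
```

Request:
{"api": "servo_tool", "payload": {
  "plan": [
    [6, 0.1, 0, 0, 0, 0, 0],
    [6, 0.2, 0, 0, 0, 0, 0],
    [6, 0.2, 0, 0, 0, 0, 0]
  ]
}}

```text
clock: 12.55
position: [0.5369, 0.0511, 0.0257]
tool_rot: [3.14, 0.009, 0.036]
force: [-28.3, 0.5, 19.0]
grip_width: 0.06
finger_force: 14.4
```

Request:
{"api": "servo_tool", "payload": {
  "plan": [
    [6, -0.7, 0, 0, 0, 0, 0],
    [6, -2, 0, 0, 0, 0, 0],
    [6, -3.5, 0, 0, 0, 0, 0],
    [6, -5, 0, -2, 0, 0, 0],
    [6, -6.5, 0, -6, 0, 0, 0],
    [6, -7, 0, -10, 0, 0, 0],
    [6, -7, 0, -14, 0, 0, 0],
    [6, -7, 0, -14, 0, 0, 0],
    [6, -7, 0, -14, 0, 0, 0]
  ]
}}

```text
clock: 13.45
position: [0.4723, 0.049, 0.1672]
tool_rot: [-3.141, -0.003, 0.035]
force: [-0.3, -0.1, -0.8]
grip_width: 0.0597
finger_force: 0.0
```

```bash
python3 -c "
from h import *
where()
f=bot.grab_frame('wrist');cv2.imwrite('pics/w2.png',f['frame'])"
```

```text
jig [-194.7  -54. ] z 167.2 yaw [-1.7998e+02 -1.5000e-01 -2.4000e-01] F jig [-0.3 -0. ] -0.8 13.45 0.059697032937700324
```

View pics/w2.png

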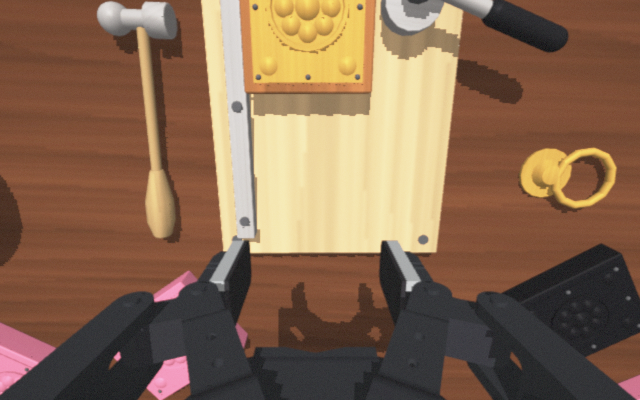

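The wrist view shows the board's near edge at row 92 with its left edge (x≈246) on the fence, the cam still open at (410,10), and the bystanders undisturbed. Next I'll nudge the rear part of the board's right side left with the fingers closed.

```bash
python3 -c "
from h import *
delta(-98,-142,120,0);delta(-98,-142,28,0)"
```

```text
(-98, -142, 120, 0) [9.76 8.76 4.63] [-0.  -0.  -0.2]
(-98, -142, 28, 0) [ 9.76  8.76 13.83] [-0.  -0.  -0.2]
```

Request:
{"api": "servo_tool", "payload": {
  "force": 40,
  "plan": [
    [0, 2, 2, 0, 0, 0, 0],
    [0, 4.5, 4.5, 0, 0, 0, 0],
    [0, 7, 7, 0, 0, 0, 0],
    [0, 9.7, 8.8, 1, 0, 0, 0],
    [0, 9.7, 8.8, 4, 0, 0, 0],
    [0, 9.7, 8.8, 7, 0, 0, 0],
    [0, 9.7, 8.8, 10, 0, 0, 0],
    [0, 9.7, 8.8, 12, 0, 0, 0],
    [0, 9.7, 8.8, 13.5, 0, 0, 0],
    [0, 9.7, 8.8, 13.8, 0, 0, 0]
  ]
}}

```text
clock: 14.5
position: [0.5704, -0.0354, 0.026]
tool_rot: [-3.141, 0.003, 0.035]
force: [0.7, -0.7, 0.2]
grip_width: -0.0003
finger_force: 0.0
```

Request:
{"api": "servo_tool", "payload": {
  "plan": [
    [0, 0, -0.4, 0, 0, 0, 0],
    [0, 0, -0.8, 0, 0, 0, 0],
    [0, 0, -1.2, 0, 0, 0, 0],
    [0, 0, -1.5, 0, 0, 0, 0],
    [0, 0, -1.8, 0, 0, 0, 0],
    [0, 0, -2.1, 0, 0, 0, 0],
    [0, 0, -2.3, 0, 0, 0, 0]
  ]
}}

```text
clock: 15.2
position: [0.5709, -0.0122, 0.0285]
tool_rot: [-3.142, -0.0, 0.035]
force: [0.1, -0.5, -0.1]
grip_width: 0.0002
finger_force: 0.0
```

Request:
{"api": "servo_tool", "payload": {
  "plan": [
    [0, 0, -0.1, 0, 0, 0, 0],
    [0, 0, -0.2, 0, 0, 0, 0],
    [0, 0, -0.3, 0, 0, 0, 0]
  ]
}}

```text
clock: 15.5
position: [0.5707, -0.0096, 0.0283]
tool_rot: [3.142, 0.0, 0.035]
force: [0.0, -0.5, -0.0]
grip_width: -0.0001
finger_force: 0.0
```

Request:
{"api": "servo_tool", "payload": {
  "plan": [
    [0, 0, -0.1, 0, 0, 0, 0],
    [0, 0, -0.2, 0, 0, 0, 0],
    [0, 0, -0.3, 0, 0, 0, 0]
  ]
}}

```text
clock: 15.8
position: [0.5707, -0.0065, 0.0284]
tool_rot: [-3.142, -0.0, 0.035]
force: [-0.3, 0.0, 0.6]
grip_width: 0.0001
finger_force: 0.0
```

Request:
{"api": "servo_tool", "payload": {
  "plan": [
    [0, 0, -0.1, 0, 0, 0, 0],
    [0, 0, -0.2, 0, 0, 0, 0],
    [0, 0, -0.2, 0, 0, 0, 0]
  ]
}}

```text
clock: 16.1
position: [0.5705, -0.0051, 0.0284]
tool_rot: [3.141, 0.0, 0.035]
force: [0.6, -3.2, -0.2]
grip_width: 0.0002
finger_force: 1.9
```

Request:
{"api": "servo_tool", "payload": {
  "plan": [
    [0, 0, -0.1, 0, 0, 0, 0],
    [0, 0, -0.2, 0, 0, 0, 0],
    [0, 0, -0.2, 0, 0, 0, 0]
  ]
}}

```text
clock: 16.4
position: [0.5704, -0.0047, 0.0284]
tool_rot: [3.139, 0.0, 0.033]
force: [1.0, -13.2, 1.0]
grip_width: -0.0003
finger_force: 6.6
```

Request:
{"api": "servo_tool", "payload": {
  "plan": [
    [0, 0, -0.1, 0, 0, 0, 0],
    [0, 0, -0.2, 0, 0, 0, 0],
    [0, 0, -0.2, 0, 0, 0, 0]
  ]
}}

```text
clock: 16.7
position: [0.5704, -0.0045, 0.0285]
tool_rot: [3.138, 0.0, 0.032]
force: [1.6, -21.8, 2.0]
grip_width: 0.0002
finger_force: 11.0
```

```bash
python3 -c "
from h import *
where()"
```

```text
jig [ -98.8 -111.3] z 28.5 yaw [ 1.7977e+02  1.0000e-02 -4.1000e-01] F jig [  0.8 -21.9] 2.0 16.7 0.00021732262154694227
```

The board is tight against both fences. I'll retreat and compute the lever sweep waypoints.

Request:
{"api": "servo_tool", "payload": {
  "plan": [
    [0, 0, 1, 0, 0, 0, 0],
    [0, 0, 2.8, 0, 0, 0, 0],
    [0, 0, 2.8, -3, 0, 0, 0],
    [0, 0, 2.8, -7, 0, 0, 0],
    [0, 0, 2.8, -10, 0, 0, 0],
    [0, 0, 2.8, -10, 0, 0, 0]
  ]
}}

```text
clock: 17.3
position: [0.5735, -0.0284, 0.1322]
tool_rot: [-3.141, -0.006, 0.035]
force: [0.4, -0.3, 0.0]
grip_width: -0.0
finger_force: 0.0
```

```bash
python3 - <<'E'
from h import *
where()
delta(-31,-215,120,0);delta(-31,-215,36,0)
print("sweep rel. to (-31,-215), tool cm")
for q in np.r_[0:1.5:.1,1.45]:
    a=.2+q; d=9+11*abs(np.cos(a))+12*np.sin(a)
    p=np.array([-45,-131])+80*np.array([-np.sin(a),-np.cos(a)])+d*np.array([np.cos(a),-np.sin(a)])
    e=p-[-31,-215]; print(round(q,2),np.round([e[0]/10,-e[1]/10],1))
E
```

```text
jig [ -96.7 -135.3] z 132.2 yaw [-179.98   -0.35   -0.24] F jig [ 0.4 -0.3] 0.0 17.3 -3.651107270080843e-05
(-31, -215, 120, 0) [6.59 7.94 1.26] [-0.  -0.3 -0.2]
(-31, -215, 36, 0) [6.54 7.94 9.66] [-0.  -0.3 -0.2]
sweep rel. to (-31,-215), tool cm
0.0 [-0.8 -0.1]
0.1 [-1.6 -0.1]
0.2 [-2.3 -0.1]
0.3 [-3.1 -0.2]
0.4 [-3.9 -0.4]
0.5 [-4.6 -0.7]
0.6 [-5.4 -1. ]
0.7 [-6.1 -1.5]
0.8 [-6.8 -2. ]
0.9 [-7.4 -2.6]
1.0 [-8.  -3.2]
1.1 [-8.5 -4. ]
1.2 [-8.9 -4.8]
1.3 [-9.2 -5.7]
1.4 [-9.5 -6.5]
1.45 [-9.5 -6.9]
```

Request:
{"api": "servo_tool", "payload": {
  "plan": [
    [0, 2, 2.5, 0, 0, 0, 0],
    [0, 4.5, 5.5, 0, 0, 0, 0],
    [0, 6.6, 7.9, 1, 0, 0, 0],
    [0, 6.6, 7.9, 3, 0, 0, 0],
    [0, 6.6, 7.9, 5, 0, 0, 0],
    [0, 6.6, 7.9, 7, 0, 0, 0],
    [0, 6.6, 7.9, 8.5, 0, 0, 0],
    [0, 6.6, 7.9, 9.3, 0, 0, 0],
    [0, 6.6, 7.9, 9.6, 0, 0, 0],
    [0, 6.6, 7.9, 9.6, 0, 0, 0]
  ]
}}

```text
clock: 18.3
position: [0.6403, -0.1051, 0.0325]
tool_rot: [-3.142, -0.0, 0.035]
force: [-0.3, 0.5, -0.5]
grip_width: -0.0001
finger_force: 0.0
```

Request:
{"api": "servo_tool", "payload": {
  "plan": [
    [0, -0.8, -0.1, 0, 0, 0, 0],
    [0, -1.2, -0.1, 0, 0, 0, 0],
    [0, -1.6, -0.1, 0, 0, 0, 0],
    [0, -2, -0.1, 0, 0, 0, 0],
    [0, -2.3, -0.1, 0, 0, 0, 0],
    [0, -2.7, -0.2, 0, 0, 0, 0],
    [0, -3.1, -0.2, 0, 0, 0, 0],
    [0, -3.5, -0.3, 0, 0, 0, 0],
    [0, -3.9, -0.4, 0, 0, 0, 0],
    [0, -3.9, -0.4, 0, 0, 0, 0]
  ]
}}

```text
clock: 19.3
position: [0.6004, -0.1024, 0.0323]
tool_rot: [-3.142, 0.001, 0.035]
force: [0.8, 0.0, -0.1]
grip_width: -0.0001
finger_force: 0.1
```

```bash
python3 -c "
from h import *
where();delta(-70,-211,36,0)"
```

```text
jig [ -72.6 -210.3] z 32.3 yaw [-1.8e+02  3.0e-02 -2.3e-01] F jig [ 0.8 -0. ] -0.1 19.3 -0.00012909265322732483
(-70, -211, 36, 0) [ 0.26  0.07 -0.37] [-0.   0.  -0.2]
```

Request:
{"api": "servo_tool", "payload": {
  "plan": [
    [0, -0.5, -0.3, 0, 0, 0, 0],
    [0, -0.9, -0.4, 0, 0, 0, 0],
    [0, -1.3, -0.6, 0, 0, 0, 0],
    [0, -1.6, -0.8, 0, 0, 0, 0],
    [0, -2, -1.1, 0, 0, 0, 0],
    [0, -2.4, -1.4, 0, 0, 0, 0],
    [0, -2.7, -1.6, 0, 0, 0, 0],
    [0, -3, -1.9, 0, 0, 0, 0],
    [0, -3.3, -2.2, 0, 0, 0, 0],
    [0, -3.6, -2.5, 0, 0, 0, 0]
  ]
}}

```text
clock: 20.3
position: [0.564, -0.0786, 0.0324]
tool_rot: [3.142, -0.0, 0.035]
force: [2.1, 0.0, 0.0]
grip_width: 0.0003
finger_force: 0.7
```

Request:
{"api": "servo_tool", "payload": {
  "plan": [
    [0, -0.3, -0.3, 0, 0, 0, 0],
    [0, -0.6, -0.7, 0, 0, 0, 0],
    [0, -0.8, -1.1, 0, 0, 0, 0],
    [0, -1, -1.5, 0, 0, 0, 0],
    [0, -1.2, -1.9, 0, 0, 0, 0],
    [0, -1.4, -2.3, 0, 0, 0, 0],
    [0, -1.5, -2.7, 0, 0, 0, 0],
    [0, -1.6, -3.1, 0, 0, 0, 0],
    [0, -1.6, -3.1, 0, 0, 0, 0]
  ]
}}

```text
clock: 21.2
position: [0.5471, -0.0479, 0.0324]
tool_rot: [-3.142, -0.0, 0.036]
force: [0.4, -0.7, -0.7]
grip_width: -0.0002
finger_force: 0.2
```

```bash
python3 -c "
from h import *
where();delta(-126,-147,34,0)"
```

```text
jig [-123.7 -153.8] z 32.4 yaw [-1.8e+02 -1.0e-02 -2.1e-01] F jig [ 0.4 -0.7] -0.7 21.2 -0.00023772942677432711
(-126, -147, 34, 0) [-0.23 -0.68 -0.16] [-0.  -0.  -0.2]
```

Request:
{"api": "servo_tool", "payload": {
  "plan": [
    [0, 0, -0.2, 0, 0, 0, 0],
    [0, 0, -0.4, 0, 0, 0, 0],
    [0, 0, -0.5, 0, 0, 0, 0]
  ]
}}

```text
clock: 21.5
position: [0.5465, -0.0444, 0.0323]
tool_rot: [3.141, 0.001, 0.034]
force: [-0.2, -8.8, 2.1]
grip_width: -0.0001
finger_force: 4.8
```

Request:
{"api": "servo_tool", "payload": {
  "plan": [
    [0, 0, -0.2, 0, 0, 0, 0],
    [0, 0, -0.4, 0, 0, 0, 0],
    [0, 0, -0.4, 0, 0, 0, 0]
  ]
}}

```text
clock: 21.8
position: [0.5461, -0.0405, 0.0323]
tool_rot: [3.14, 0.001, 0.034]
force: [-2.0, -7.3, 2.8]
grip_width: -0.0002
finger_force: 3.8
```

```bash
python3 -c "
from h import *
where()"
```

```text
jig [-124.4 -146.3] z 32.3 yaw [ 1.7994e+02  8.0000e-02 -2.9000e-01] F jig [-2.3 -7.3] 2.8 21.8 -0.00024540454430328784
```

Request:
{"api": "servo_tool", "payload": {
  "plan": [
    [0, 0, -0.2, 0, 0, 0, 0],
    [0, 0, -0.4, 0, 0, 0, 0],
    [0, 0, -0.4, 0, 0, 0, 0]
  ]
}}

```text
clock: 22.1
position: [0.5459, -0.0369, 0.0323]
tool_rot: [3.14, 0.002, 0.034]
force: [-2.9, -9.3, 2.4]
grip_width: -0.0001
finger_force: 5.0
```

Request:
{"api": "servo_tool", "payload": {
  "plan": [
    [0, 0, -0.1, 0, 0, 0, 0],
    [0, 0, -0.2, 0, 0, 0, 0],
    [0, 0, -0.2, 0, 0, 0, 0]
  ]
}}

```text
clock: 22.4
position: [0.5458, -0.0353, 0.0323]
tool_rot: [3.14, 0.002, 0.033]
force: [-1.1, -12.1, 2.7]
grip_width: -0.0002
finger_force: 6.2
```

Request:
{"api": "servo_tool", "payload": {
  "plan": [
    [0, 0, -0.1, 0, 0, 0, 0],
    [0, 0, -0.2, 0, 0, 0, 0],
    [0, 0, -0.2, 0, 0, 0, 0]
  ]
}}

```text
clock: 22.7
position: [0.5457, -0.035, 0.0324]
tool_rot: [3.138, 0.002, 0.032]
force: [-1.6, -21.3, 3.1]
grip_width: -0.0001
finger_force: 10.7
```

Request:
{"api": "servo_tool", "payload": {
  "plan": [
    [0, 0, 0.8, 0, 0, 0, 0],
    [0, 0, 2.5, 0, 0, 0, 0],
    [0, 0, 4, -1, 0, 0, 0],
    [0, 0, 5, -5, 0, 0, 0],
    [0, -2, 8, -10, 0, 0, 0],
    [0, -4, 12, -14, 0, 0, 0],
    [0, -6, 16, -14, 0, 0, 0],
    [0, -8, 20, -14, 0, 0, 0],
    [0, -8, 24, -14, 0, 0, 0],
    [0, -8, 24, -14, 0, 0, 0]
  ]
}}

```text
clock: 23.7
position: [0.4732, -0.28, 0.1726]
tool_rot: [3.14, 0.0, 0.028]
force: [-0.1, 0.7, 0.1]
grip_width: 0.0001
finger_force: 0.0
```

```bash
python3 - <<'E'
from h import *
where()
f=bot.grab_frame('top'); im=f['frame']; cv2.imwrite('pics/t4.png',cv2.resize(im[125:240,270:375],None,fx=5,fy=5,interpolation=cv2.INTER_CUBIC))
E
```

```text
jig [-206.7 -382.8] z 172.6 yaw [179.88   0.    -0.64] F jig [-0.1  0.7] 0.1 23.7 9.194119483955892e-05
```

View pics/t4.png

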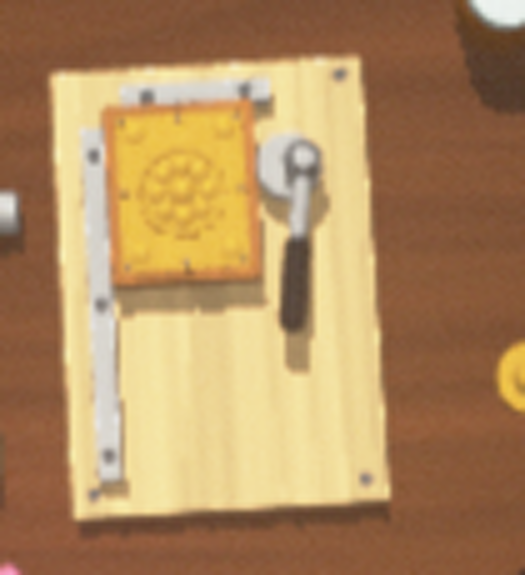

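The board sits in the corner, with corners at crop (103,108), (252,100), (262,276), (114,284). The cam touches its side at (260,165), and the lever points back to (293,330), past square. I'll check the numbers before handing in.

```bash
python3 - <<'E'
from h import *
f=bot.grab_frame("top"); px=lambda u:(270-.4+u[0]/5,125-.4+u[1]/5)
b=[onz(f,px(u),.043) for u in [(103,108),(252,100),(262,276),(114,284)]]
tb,Rb,c,r=rigid([(.06,.05),(.06,-.05),(-.06,-.05),(-.06,.05)],b)
print(RJ.T@(c-TJ),np.degrees(tb-TH))
v=RJ.T@(onz(f,px((293,330)),.049)[:2]-onz(f,px((303,160)),.055)[:2]); print("q",np.arctan2(-v[0],-v[1])-.2)
E
```

```text
[-0.06059351 -0.04999107] -0.14214874411461031
q 1.4919678960504539
```

```bash
python3 -c "
from h import *
print(bot.job_done())"
```

```text
the job is handed in; nothing more can be done
None
```

The board sits square and tight in the corner of both fences, measured within about 1 mm and 0.2° of its seated position. The cam lever is locked at about 1.49 rad, nothing else was touched, and I handed the job in at about 24 s.

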